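Put the mixed-up gingerbread stamps back in their own holders

ROBOT

A 6-joint arm with a two-finger parallel gripper is mounted at the origin on a cart in front of the work surface, level with it; the furniture and walls round the work are solid. World frame = base frame: x ahead of the robot, y to its left, z up, the work surface at z = 0. Lengths are in m, angles in degrees, forces in N, time in s.
With the tool pointing down it reaches from about 0.35 to 0.875 m from the base axis. Payload 4.2 kg.
Tool frame: the origin (TCP) lies midway between the tips of the shut fingers; the grasp point (between the pads) lies 19 mm behind it; z points along the fingers, y is the line along which they close (so a half turn about z gives the same grasp; the last joint's range is limited). The gripper opens to 87 mm and grips with 3 to 60 N. Pads are 19 mm wide; open, the fingers measure 117 mm over their backs; the gripper's body (75 mm by 190 mm) begins 51 mm behind the grasp point.
Start: joints at [85.348, 22.042, 0.453, 0, -68.411, -14.817], TCP at [0.208, 0.589, 0.2] pointing down, gripper open.
Joint ranges: [-179.83, 179.83], [-69.29, 118.12], [-61.27, 80.66], [-181.25, 117.63], [-171.15, -9.14], [-177.46, 177.46]. Speed limits (degrees/s): [159.86, 159.86, 180, 180, 180, 180].

INTERFACE

Orientations are given as a 3x3 rotation matrix whose columns are the frame's x, y, z axes.
In Python, from station import sense, capture, finish_job, silhouettes, landmark_of gives the robot as it stands.
- The arm moves only by the tool step_arm, never from a script. Its arguments are lists of equal length, an entry for each row: "linear": the shift along the tool's x, y, z in mm, a list of three; "delta_rot": the turn, a rotation vector about the tool's x, y, z in rad, a list of three; "grip": the finger opening in mm, from 0 to 87. A call has 1 to 10 rows; each row shifts and turns the commanded pose from where the row before left it, along the tool's axes as they then stand; what a row does not reach is not made up. A row lasts 1/8 s, in which the tool goes at most 62.5 mm and 10.7 degrees, less where a joint would pass 70% of its speed; a pose out of reach is approached as far as the arm can. A call with a gripper value outside its range is refused whole. The fingers move at their own pace and stop on an object; the grip force is fixed at half the most. Time passes only in rows, so rows that do not move let the fingers close. It gives the time, the measured TCP pose, the force, the opening and the grip force at its end, in the units of the state.
- sense(): the state, without advancing time (a new reading comes with each control period).
- capture(name): name is "scene" or "top"; returns a dict with "img" (480x640x3 uint8, red, green, blue), "fx", "fy", "cx", "cy" (pixels), "world_to_cam" (4x4, takes a point from world to camera coordinates). Camera axes: x right, y up, looking along -z (the intrinsics and any distortion apply to the point x, -y, -z); pixel columns grow to the right and rows downward; lengths in m; the calibration is good to about 2 mm. A picture is of the moment at which its call begins. There is no depth.
- finish_job(): hands the job in; it is judged then, once.
Trained networks look in the newest picture that a camera, given by its name, has taken for a name from the list of things; names that differ only in an ending like _2 or _b are one class to them, and where a whole thing is asked for, a point or a joint stands for the part that bears it (a point fixed in the world has none). Each returns a list of dicts, best first, with "score" (0 to 1); they miss things now and then, are a little off and sometimes report something else, mostly with a low value. They report only what shows in the picture. A call takes as long as a camera call. They do not tell look-alikes from the thing itself.
- silhouettes(camera, label): "mask" (480x640 bool, what is visible of it) and "point" ([column, row] in pixels, amid what is visible of it).
- landmark_of(camera, label): "point" ([column, row] in pixels: a listed point, or the origin of a listed thing).
The state is a dict: "time_s": time; "joints": joint angles; "joint_velocities": joint speeds; "effort": joint torques, N m; "tcp_pos": TCP position; "ee_rot": TCP orientation; "wrist_force": force on the tool from outside, world axes, zero at the start; "moment": the same for the moment, N m; "gripper_width": opening from 0.0 (shut) to 1.0 (fully open); "gripper_force": force on a finger pad.
Only numpy, scipy, OpenCV 4.12 (cv2) and the standard library are available. Lean on these libraries where they do the work, as an engineer would, in place of code of your own. Each camera call takes 0.05 s, during which the arm holds its last target. There are 200 camera calls.

TASK

The three gingerbread stamps have been put back in each other's holders. Swap them round so that each stamp stands upright and flat in the dish of the holder whose sign shows its own shape; the holder without a sign is free for parking one on the way. Do not tip a stamp over, leave the ribbon, scissors and marker where they are, and finish with every stamp let go.

Things in the scene. Friction and masses are not known exactly. Their poses are not given: they have to be found in the camera images.
- round_stamp: Loose round gingerbread stamp, upright: aluminium head 14 mm thick, a round disc, 60 mm in diameter; on its centre a round pale wooden handle, 24 mm diameter (27 mm collar at 14 to 18 mm), up to 64 mm above the underside. Grip the handle from above at any yaw, about 45 mm above the underside. About 0.15 kg. Origin: centre of the underside, z up.
- triangle_stamp: Loose triangle gingerbread stamp, upright: aluminium head 14 mm thick, a rounded triangle, corners 32 mm from the centre, one along +x; on its centre a round pale wooden handle, 24 mm diameter (27 mm collar at 14 to 18 mm), up to 64 mm above the underside. Grip the handle from above at any yaw, about 45 mm above the underside. About 0.15 kg. Origin: centre of the underside, z up.
- bar_stamp: Loose bar gingerbread stamp, upright: aluminium head 14 mm thick, an oblong 32 mm (x) by 56 mm (y); on its centre a round pale wooden handle, 24 mm diameter (27 mm collar at 14 to 18 mm), up to 64 mm above the underside. Grip the handle from above at any yaw, about 45 mm above the underside. About 0.15 kg. Origin: centre of the underside, z up.
- round_holder: Fixed brown wooden plate 6 mm thick, x -110..50, y -50..50 mm, with a round dish for one stamp: steel rim 80 mm inside, 90 mm outside diameter, its top 14 mm above the bench; the stamp stands on the wood inside it. Sign at x = -77 mm, raised 2 mm: a white disc, 51 mm in diameter; the round stamp belongs here. Origin: underside of the plate, below the dish's centre.
- triangle_holder: Fixed brown wooden plate 6 mm thick, x -110..50, y -50..50 mm, with a round dish for one stamp: steel rim 80 mm inside, 90 mm outside diameter, its top 14 mm above the bench; the stamp stands on the wood inside it. Sign at x = -77 mm, raised 2 mm: a white triangle, corners 27 mm from its centre; the triangle stamp belongs here. Origin: underside of the plate, below the dish's centre.
- bar_holder: Fixed brown wooden plate 6 mm thick, x -110..50, y -50..50 mm, with a round dish for one stamp: steel rim 80 mm inside, 90 mm outside diameter, its top 14 mm above the bench; the stamp stands on the wood inside it. Sign at x = -77 mm, raised 2 mm: a white oblong, 27 by 48 mm; the bar stamp belongs here. Origin: underside of the plate, below the dish's centre.
- plain_holder: Fixed brown wooden plate 6 mm thick, x -110..50, y -50..50 mm, with a round dish for one stamp: steel rim 80 mm inside, 90 mm outside diameter, its top 14 mm above the bench; the stamp stands on the wood inside it. No sign: empty at the start, free for parking a stamp. Origin: underside of the plate, below the dish's centre.
- ribbon_spool: Bystander, the nearer of two like it: white spool of red ribbon lying flat, 32 mm high, drum about 72 mm across with a ribbon tail; leave it alone. Origin on its underside, the drum's centre at about (16, 30) mm from it.
- scissors: Bystander: scissors with red handles lying flat, 87 x 199 x 9 mm, long axis along its y; leave them alone. Origin at the underside near the middle.
- marker: Bystander, the nearer of two like it: white and black marker pen lying on the bench, 135 mm long along its y, 16 mm thick; leave it alone. Origin at the middle of its underside.
Not all that is in view belongs to the job. Leave any green look-alike of the round_stamp alone. What is shaped like the triangle_holder but yellow is not meant.

How it is judged:
By the outcome, as a careful person would: the job done as asked, in the order asked, and still so for the second after the job is handed in, with the robot touching nothing.
It also fails if it takes over 96 s, if anything falls off the work surface, if the arm or the gripper's body presses on something with over 40 N, if the wrist force passes 120 N, or if a joint passes its speed limit or range.

## Working session

There is one attempt and no reset: what is moved stays moved. The work goes in short steps, Python scripts to look and compute and a tool call to move; the robot and the scene stay as the last step left them, time stands still between calls to the robot, and variables do not carry over. Pictures are saved under pics/ and viewed, at most 14 in all, crops included, and the job is handed in when it is done.

Besides the shell and the picture viewer there is one more tool, called as name(argument=value, ...) on one line, values as JSON. step_arm: Moves the arm, as the interface text tells. Its arguments: {"type":"object","properties":{"linear":{"type":"array"},"delta_rot":{"type":"array"},"grip":{"type":"array"}},"required":["linear","delta_rot","grip"]}

```bash
mkdir -p pics; cat > h.py <<'E'
import numpy as np,cv2
from station import *
def bgr(c): return cv2.cvtColor(c["img"],cv2.COLOR_RGB2BGR)
def back(c,p,z):
    M=np.array(c["world_to_cam"]);R=M[:3,:3];t=M[:3,3]
    d=R.T@np.array([(p[0]-c["cx"])/c["fx"],-(p[1]-c["cy"])/c["fy"],-1]);o=-R.T@t
    return o+d*(z-o[2])/d[2]
E
python3 - <<'E'
from h import *
for n in("scene","top"):
    c=capture(n);cv2.imwrite(f"pics/{n}0.png",bgr(c));print(n,[k for k in c],c["fx"])
    for l,z in(("round_stamp",0.006),("triangle_stamp",.006),("bar_stamp",.006),("round_holder",.006),("triangle_holder",.006),("bar_holder",.006),("plain_holder",.006)):
        for d in landmark_of(n,l)[:4]: print(l,np.round(d["point"]),round(d["score"],2),back(c,d["point"],z).round(3)[:2])
s=sense();print(s["tcp_pos"],np.round(s["ee_rot"],3),s["time_s"])
E
```

```text
scene ['img', 'fx', 'fy', 'cx', 'cy', 'world_to_cam'] 520.2214706124581
round_stamp [340. 384.] 0.92 [ 0.387 -0.46 ]
round_stamp [325. 333.] 0.7 [ 0.415 -0.333]
triangle_stamp [301. 196.] 0.81 [0.559 0.1  ]
bar_stamp [243. 155.] 0.79 [0.478 0.353]
round_holder [242. 157.] 0.75 [0.471 0.342]
round_holder [323. 148.] 0.53 [0.715 0.265]
triangle_holder [326. 338.] 0.85 [ 0.413 -0.345]
triangle_holder [430. 377.] 0.77 [ 0.566 -0.534]
bar_holder [301. 198.] 0.75 [0.556 0.094]
plain_holder [345. 239.] 0.77 [ 0.592 -0.104]
top ['img', 'fx', 'fy', 'cx', 'cy', 'world_to_cam'] 578.9378020540244
round_stamp [420. 300.] 0.93 [ 0.416 -0.336]
triangle_stamp [253. 250.] 0.53 [0.545 0.1  ]
triangle_stamp [419. 300.] 0.15 [ 0.417 -0.332]
bar_stamp [159. 275.] 0.78 [0.479 0.346]
round_holder [160. 273.] 0.92 [0.485 0.345]
triangle_holder [419. 300.] 0.92 [ 0.419 -0.332]
triangle_holder [331. 230.] 0.26 [ 0.601 -0.104]
bar_holder [256. 249.] 0.82 [0.55  0.092]
plain_holder [255. 248.] 0.7 [0.55  0.096]
[0.20829158 0.58925106 0.20046167] [[ 0.943 -0.333  0.   ]
 [-0.333 -0.943  0.   ]
 [ 0.    -0.    -1.   ]] 0.8
```

View pics/scene0.png

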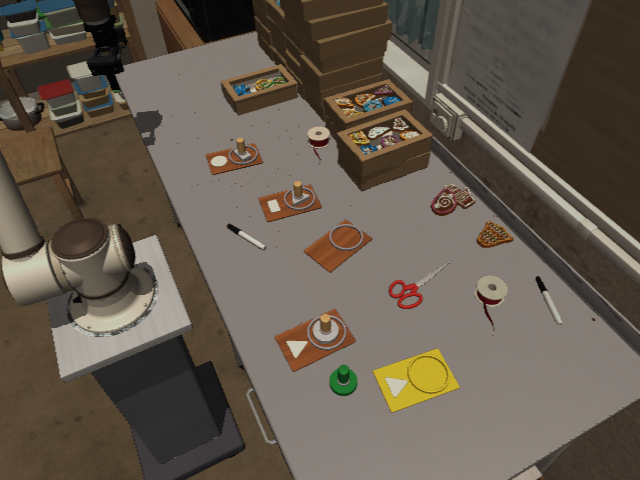

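View pics/top0.png

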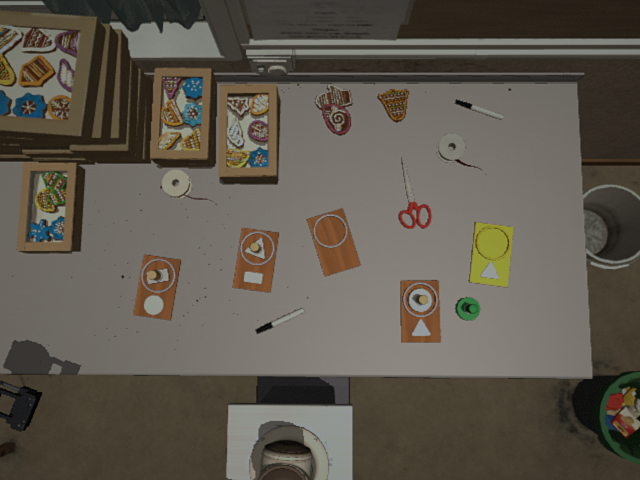

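The scene shows the bar stamp in the round holder at top (157,275), the triangle stamp in the bar holder at (256,249), the round stamp in the triangle holder at (421,298), and the plain holder's dish empty at (331,230). The green and yellow decoys are on the right. Next I'll enlarge crops to get precise centres.

```bash
python3 - <<'E'
from h import *
rows=[]
for n,cs in(("top",[(158,275),(256,247),(331,230),(421,298)]),("scene",[(242,152),(300,194),(346,237),(326,330)])):
    im=bgr(capture(n));r=[]
    for u,v in cs: r.append(cv2.resize(im[v-25:v+25,u-25:u+25],(200,200),interpolation=cv2.INTER_CUBIC))
    rows.append(np.hstack(r))
cv2.imwrite("pics/m.png",np.vstack(rows))
E
```

```text
(no output)
```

View pics/m.png

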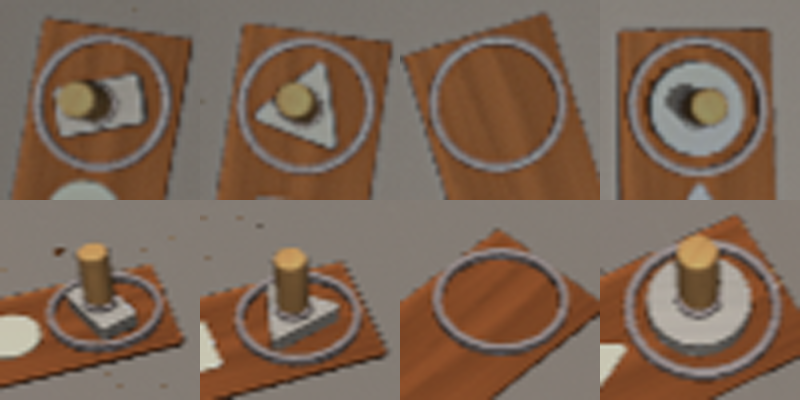

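```bash
cat > m.py <<'E'
from h import *
D={"top":([(158,275),(256,247),(331,230),(421,298)],[(103,103),(106,105),(98,104),(97,106)],[(76,99),(95,100),None,(109,106)]),
"scene":([(242,152),(300,194),(346,237),(326,330)],[(105,111),(99,115),(101,100),(103,109)],[(92,53),(91,58),None,(97,50)])}
for n,(C,R,H) in D.items():
    c=capture(n)
    for i,k in enumerate(("round","bar","plain","tri")):
        f=lambda p:(C[i][0]-25+(p[0]+.5)/4-.5,C[i][1]-25+(p[1]+.5)/4-.5)
        print(n,k,"dish",back(c,f(R[i]),.014).round(4)[:2],"handle",back(c,f(H[i]),.070).round(4)[:2] if H[i] else "")
E
python3 m.py
```

```text
top round dish [0.4773 0.3455] handle [0.4759 0.3461]
top bar dish [0.5507 0.089 ] handle [0.5473 0.0891]
top plain dish [ 0.5972 -0.1018] handle 
top tri dish [ 0.4198 -0.3338] handle [ 0.4181 -0.3325]
scene round dish [0.4762 0.3439] handle [0.4743 0.3456]
scene bar dish [0.5501 0.0894] handle [0.5474 0.0899]
scene plain dish [ 0.5959 -0.1031] handle 
scene tri dish [ 0.4176 -0.3363] handle [ 0.4171 -0.3316]
```

step_arm(linear=[[0,0,10],[0,0,20],[0,0,20],[0,0,20],[44,40,0],[44,40,0],[45,41,0],[45,41,0],[45,41,0],[44,40,0]], delta_rot=[[0,0,-0.085],[0,0,-0.085],[0,0,-0.085],[0,0,-0.085],[0,0,0],[0,0,0],[0,0,0],[0,0,0],[0,0,0],[0,0,0]], grip=[87,87,87,87,87,87,87,87,87,87])

```text
time_s: 2.25
tcp_pos: [0.4767, 0.345, 0.1308]
ee_rot: [[1.0, 0.001, 0.001], [0.001, -1.0, 0.0], [0.001, -0.0, -1.0]]
wrist_force: [0.5, 0.3, -0.4]
gripper_width: 1.0
gripper_force: 0.0
```

step_arm(linear=[[0,0,0],[-1,0,20],[0,0,30],[0,0,30],[0,0,18],[0,0,0],[0,0,0],[0,0,0],[0,0,0],[0,0,0]], delta_rot=[[0,0,0],[0,0,0],[0,0,0],[0,0,0],[0,0,0],[0,0,0],[0,0,0],[0,0,0],[0,0,0],[0,0,0]], grip=[87,87,87,87,87,87,22,22,22,22])

```text
time_s: 3.5
tcp_pos: [0.4745, 0.3464, 0.0329]
ee_rot: [[1.0, 0.0, 0.001], [0.0, -1.0, 0.001], [0.001, -0.001, -1.0]]
wrist_force: [0.4, -0.2, -1.4]
gripper_width: 0.629
gripper_force: 0.0
```

step_arm(linear=[[0,0,0],[0,0,0],[0,0,0],[0,0,0],[0,0,0]], delta_rot=[[0,0,0],[0,0,0],[0,0,0],[0,0,0],[0,0,0]], grip=[15,10,10,10,10])

```text
time_s: 4.12
tcp_pos: [0.4744, 0.3465, 0.0324]
ee_rot: [[1.0, 0.0, 0.0], [0.0, -1.0, 0.0], [0.0, -0.0, -1.0]]
wrist_force: [0.6, 0.2, -0.0]
gripper_width: 0.267
gripper_force: 30.0
```

step_arm(linear=[[0,0,-20],[0,0,-40],[0,0,-40],[10,30,-20],[15,55,0],[18,60,0],[18,60,0],[18,60,0],[18,60,0],[15,60,0]], delta_rot=[[0,0,0],[0,0,0],[0,0,0],[0,0,0],[0,0,0],[0,0,0],[0,0,0],[0,0,0],[0,0,0],[0,0,0]], grip=[10,10,10,10,10,10,10,10,10,10])

```text
time_s: 5.38
tcp_pos: [0.586, -0.0401, 0.1519]
ee_rot: [[1.0, 0.0, -0.001], [0.0, -1.0, 0.0], [-0.001, -0.0, -1.0]]
wrist_force: [0.9, 0.0, -1.7]
gripper_width: 0.264
gripper_force: 30.0
```

step_arm(linear=[[10,44,0],[0,20,0],[0,0,20],[0,0,30],[0,0,20],[0,0,0],[0,0,0]], delta_rot=[[0,0,0],[0,0,0],[0,0,0],[0,0,0],[0,0,0],[0,0,0],[0,0,0]], grip=[10,10,10,10,10,10,10])

```text
time_s: 6.25
tcp_pos: [0.5968, -0.1018, 0.0833]
ee_rot: [[1.0, 0.001, 0.001], [0.001, -1.0, -0.0], [0.001, 0.0, -1.0]]
wrist_force: [0.3, -0.3, -0.8]
gripper_width: 0.266
gripper_force: 30.0
```

step_arm(linear=[[0,0,20],[0,0,15],[0,0,10],[0,0,5],[0,0,0],[0,0,0],[0,0,0],[0,0,0],[0,0,0],[0,0,0]], delta_rot=[[0,0,0],[0,0,0],[0,0,0],[0,0,0],[0,0,0],[0,0,0],[0,0,0],[0,0,0],[0,0,0],[0,0,0]], grip=[10,10,10,10,10,10,70,70,70,70])

```text
time_s: 7.5
tcp_pos: [0.5964, -0.1022, 0.0326]
ee_rot: [[1.0, 0.0, 0.0], [0.0, -1.0, -0.0], [0.0, 0.0, -1.0]]
wrist_force: [-0.1, 0.6, -0.5]
gripper_width: 0.638
gripper_force: 0.0
```

step_arm(linear=[[0,0,0],[0,0,-20],[0,0,-40],[0,0,-40],[-20,25,0],[-44,44,0],[-44,44,0],[-40,44,0],[-21,44,0],[-10,29,0]], delta_rot=[[0,0,0],[0,0,0],[0,0,0],[0,0,0],[0,0,0],[0,0,0],[0,0,0],[0,0,0],[0,0,0],[0,0,0]], grip=[70,70,70,70,70,70,70,70,70,70])

```text
time_s: 8.75
tcp_pos: [0.4159, -0.3338, 0.1328]
ee_rot: [[1.0, -0.001, 0.0], [-0.001, -1.0, -0.0], [0.0, 0.0, -1.0]]
wrist_force: [0.7, 0.4, -1.0]
gripper_width: 0.807
gripper_force: 0.0
```

```bash
python3 - <<'E'
from h import *
s=sense();print(s["tcp_pos"],s["gripper_width"],s["joints"])
r=[cv2.resize(bgr(capture("top"))[205:255,306:356],(400,400)),cv2.resize(bgr(capture("scene"))[205:255,321:371],(400,400))]
cv2.imwrite("pics/p1.png",np.hstack(r))
E
```

```text
[ 0.41588692 -0.3337564   0.13282166] 0.8071314290832482 [-2.13067278e+01  1.66630265e+01 -1.80842163e+01  5.67712375e-03
 -5.52244450e+01  1.11222072e+02]
```

View pics/p1.png

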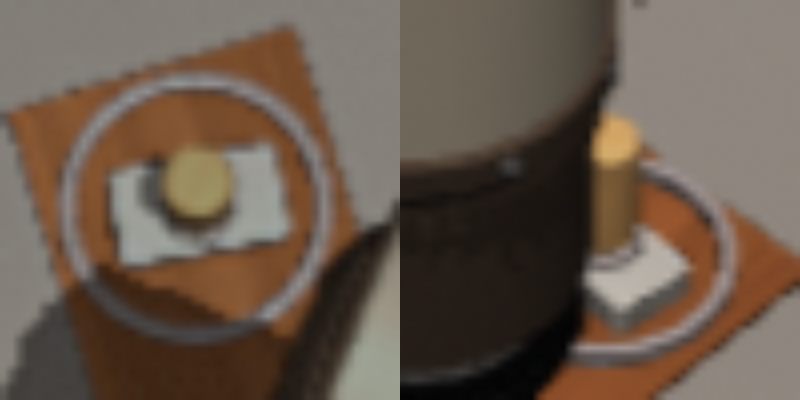

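The bar stamp stands flat within the plain dish (handle top near crop (198,185), whole head inside the rim). Next, the round stamp.

step_arm(linear=[[0,0,0],[1,-1,20],[0,0,30],[0,0,30],[0,0,20],[0,0,0],[0,0,0],[0,0,0],[0,0,0],[0,0,0]], delta_rot=[[0,0,0],[0,0,0],[0,0,0],[0,0,0],[0,0,0],[0,0,0],[0,0,0],[0,0,0],[0,0,0],[0,0,0]], grip=[70,70,70,70,70,70,10,10,10,10])

```text
time_s: 10.1
tcp_pos: [0.4185, -0.3313, 0.0329]
ee_rot: [[1.0, 0.0, 0.001], [0.0, -1.0, -0.0], [0.001, 0.0, -1.0]]
wrist_force: [-0.1, -0.4, 0.2]
gripper_width: 0.435
gripper_force: 0.0
```

step_arm(linear=[[0,0,0],[0,0,0],[0,0,0],[0,0,0],[0,0,0]], delta_rot=[[0,0,0],[0,0,0],[0,0,0],[0,0,0],[0,0,0]], grip=[10,10,10,10,10])

```text
time_s: 10.72
tcp_pos: [0.4184, -0.3313, 0.0325]
ee_rot: [[1.0, 0.0, 0.0], [0.0, -1.0, -0.0], [0.0, 0.0, -1.0]]
wrist_force: [-0.4, -1.3, 1.4]
gripper_width: 0.265
gripper_force: 30.0
```

step_arm(linear=[[0,0,-20],[0,0,-40],[0,0,-40],[5,-30,-20],[5,-56,0],[5,-56,0],[5,-56,0],[5,-56,0],[5,-56,0],[5,-56,0]], delta_rot=[[0,0,0],[0,0,0],[0,0,0],[0,0,0],[0,0,0],[0,0,0],[0,0,0],[0,0,0],[0,0,0],[0,0,0]], grip=[10,10,10,10,10,10,10,10,10,10])

```text
time_s: 11.98
tcp_pos: [0.4526, 0.0367, 0.1522]
ee_rot: [[1.0, 0.0, -0.001], [0.0, -1.0, 0.0], [-0.001, -0.0, -1.0]]
wrist_force: [1.0, -0.6, -0.8]
gripper_width: 0.262
gripper_force: 30.0
```

step_arm(linear=[[5,-56,0],[5,-56,0],[5,-56,0],[5,-56,0],[3,-56,0],[0,-30,0],[0,0,20],[0,0,30],[0,0,20],[0,0,0]], delta_rot=[[0,0,0],[0,0,0],[0,0,0],[0,0,0],[0,0,0],[0,0,0],[0,0,0],[0,0,0],[0,0,0],[0,0,0]], grip=[10,10,10,10,10,10,10,10,10,10])

```text
time_s: 13.22
tcp_pos: [0.4747, 0.3435, 0.0801]
ee_rot: [[1.0, -0.0, -0.004], [-0.0, -1.0, -0.004], [-0.004, 0.004, -1.0]]
wrist_force: [0.6, -0.6, -0.4]
gripper_width: 0.263
gripper_force: 30.0
```

step_arm(linear=[[0,0,0],[0,0,20],[0,0,15],[0,0,10],[0,0,5],[0,0,0],[0,0,0]], delta_rot=[[0,0,0],[0,0,0],[0,0,0],[0,0,0],[0,0,0],[0,0,0],[0,0,0]], grip=[10,10,10,10,10,10,10])

```text
time_s: 14.1
tcp_pos: [0.4764, 0.3451, 0.0327]
ee_rot: [[1.0, 0.0, 0.001], [0.0, -1.0, 0.001], [0.001, -0.001, -1.0]]
wrist_force: [-0.2, 0.8, -1.8]
gripper_width: 0.269
gripper_force: 30.0
```

step_arm(linear=[[0,0,0],[0,0,0],[0,0,0],[0,0,0],[0,0,0],[0,0,-20],[0,0,-40],[0,0,-40],[10,36,0],[15,55,0]], delta_rot=[[0,0,0],[0,0,0],[0,0,0],[0,0,0],[0,0,0],[0,0,0],[0,0,0],[0,0,0],[0,0,0],[0,0,0]], grip=[70,70,70,70,70,70,70,70,70,70])

```text
time_s: 15.35
tcp_pos: [0.5015, 0.2542, 0.1331]
ee_rot: [[1.0, 0.003, 0.001], [0.003, -1.0, 0.001], [0.001, -0.001, -1.0]]
wrist_force: [1.5, -0.3, -0.7]
gripper_width: 0.806
gripper_force: 0.0
```

step_arm(linear=[[15,55,0],[15,55,0],[16,55,0],[0,0,0],[0,0,20],[0,0,30],[0,0,30],[0,0,20],[0,0,0],[0,0,0]], delta_rot=[[0,0,0],[0,0,0],[0,0,0],[0,0,0],[0,0,0],[0,0,0],[0,0,0],[0,0,0],[0,0,0],[0,0,0]], grip=[70,70,70,70,70,70,70,70,70,70])

```text
time_s: 16.6
tcp_pos: [0.5479, 0.0896, 0.0333]
ee_rot: [[1.0, 0.001, 0.002], [0.001, -1.0, 0.0], [0.002, -0.0, -1.0]]
wrist_force: [0.6, 0.3, 0.8]
gripper_width: 0.799
gripper_force: 0.0
```

step_arm(linear=[[0,0,0],[0,0,0],[0,0,0],[0,0,0],[0,0,0],[0,0,0],[0,0,0],[0,0,0]], delta_rot=[[0,0,0],[0,0,0],[0,0,0],[0,0,0],[0,0,0],[0,0,0],[0,0,0],[0,0,0]], grip=[10,10,10,10,10,10,10,10])

```text
time_s: 17.6
tcp_pos: [0.5473, 0.0889, 0.0324]
ee_rot: [[1.0, 0.0, 0.0], [0.0, -1.0, 0.0], [0.0, -0.0, -1.0]]
wrist_force: [0.1, 0.6, -0.3]
gripper_width: 0.266
gripper_force: 29.9
```

```bash
python3 - <<'E'
from h import *
r=[cv2.resize(bgr(capture("top"))[250:300,133:183],(400,400)),cv2.resize(bgr(capture("scene"))[127:177,217:267],(400,400))]
cv2.imwrite("pics/p2.png",np.hstack(r))
E
```

```text
(no output)
```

View pics/p2.png

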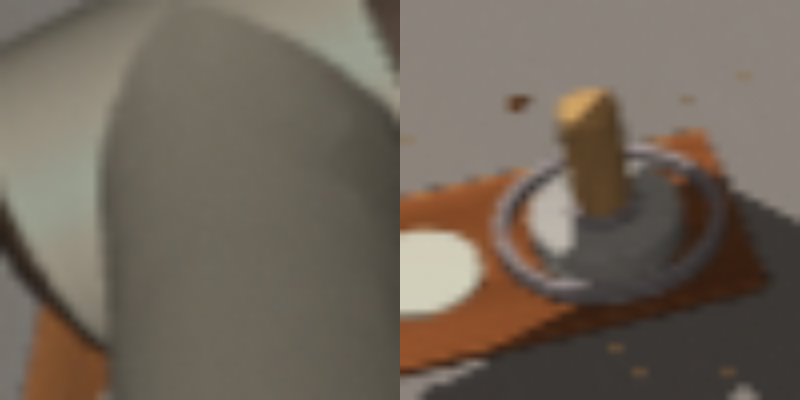

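The round stamp stands upright inside the round holder's dish (scene crop handle top (588,105)). The triangle stamp is gripped; carry it to its holder.

step_arm(linear=[[0,0,-20],[0,0,-40],[0,0,-40],[-6,25,-20],[-16,55,0],[-17,55,0],[-18,55,0],[-18,55,0],[-18,55,0],[-18,55,0]], delta_rot=[[0,0,0],[0,0,0],[0,0,0],[0,0,0],[0,0,0],[0,0,0],[0,0,0],[0,0,0],[0,0,0],[0,0,0]], grip=[10,10,10,10,10,10,10,10,10,10])

```text
time_s: 18.95
tcp_pos: [0.4351, -0.2676, 0.1523]
ee_rot: [[1.0, 0.0, -0.0], [0.0, -1.0, 0.0], [-0.0, -0.0, -1.0]]
wrist_force: [0.5, 0.1, -1.2]
gripper_width: 0.268
gripper_force: 29.9
```

step_arm(linear=[[-12,45,0],[-6,24,0],[0,0,0],[0,0,20],[0,0,30],[0,0,20],[0,0,0],[0,0,0]], delta_rot=[[0,0,0],[0,0,0],[0,0,0],[0,0,0],[0,0,0],[0,0,0],[0,0,0],[0,0,0]], grip=[10,10,10,10,10,10,10,10])

```text
time_s: 19.95
tcp_pos: [0.4191, -0.335, 0.0833]
ee_rot: [[1.0, 0.001, 0.001], [0.001, -1.0, -0.001], [0.001, 0.001, -1.0]]
wrist_force: [0.9, -1.5, -1.9]
gripper_width: 0.262
gripper_force: 29.9
```

step_arm(linear=[[0,0,20],[0,0,15],[0,0,10],[0,0,5],[0,0,0],[0,0,0],[0,0,0],[0,0,0],[0,0,0],[0,0,0]], delta_rot=[[0,0,0],[0,0,0],[0,0,0],[0,0,0],[0,0,0],[0,0,0],[0,0,0],[0,0,0],[0,0,0],[0,0,0]], grip=[10,10,10,10,10,10,70,70,70,70])

```text
time_s: 21.2
tcp_pos: [0.4184, -0.3352, 0.0326]
ee_rot: [[1.0, 0.0, 0.0], [0.0, -1.0, -0.0], [0.0, 0.0, -1.0]]
wrist_force: [0.1, -0.2, -1.0]
gripper_width: 0.634
gripper_force: 0.0
```

step_arm(linear=[[0,0,0],[0,0,-20],[0,0,-40],[0,0,-40],[23,-33,0],[35,-45,0],[35,-45,0],[35,-45,0],[35,-45,0],[15,-20,0]], delta_rot=[[0,0,0],[0,0,0],[0,0,0],[0,0,0],[0,0,0],[0,0,0],[0,0,0],[0,0,0],[0,0,0],[0,0,0]], grip=[70,70,70,70,70,70,70,70,70,70])

```text
time_s: 22.45
tcp_pos: [0.5977, -0.0997, 0.1322]
ee_rot: [[1.0, 0.003, 0.0], [0.003, -1.0, 0.0], [0.0, -0.0, -1.0]]
wrist_force: [1.0, -1.3, -0.6]
gripper_width: 0.803
gripper_force: 0.0
```

step_arm(linear=[[0,0,0],[0,0,20],[0,0,30],[0,0,30],[0,0,20],[0,0,0],[0,0,0],[0,0,0],[0,0,0],[0,0,0]], delta_rot=[[0,0,0],[0,0,0],[0,0,0],[0,0,0],[0,0,0],[0,0,0],[0,0,0],[0,0,0],[0,0,0],[0,0,0]], grip=[70,70,70,70,70,70,10,10,10,10])

```text
time_s: 23.7
tcp_pos: [0.5964, -0.1021, 0.0329]
ee_rot: [[1.0, 0.0, 0.001], [0.0, -1.0, 0.0], [0.001, -0.0, -1.0]]
wrist_force: [0.4, 0.0, -0.7]
gripper_width: 0.437
gripper_force: 0.0
```

step_arm(linear=[[0,0,0],[0,0,0],[0,0,0],[0,0,0]], delta_rot=[[0,0,0],[0,0,0],[0,0,0],[0,0,0]], grip=[10,10,10,10])

```text
time_s: 24.2
tcp_pos: [0.5963, -0.102, 0.0325]
ee_rot: [[1.0, 0.0, 0.0], [0.0, -1.0, 0.0], [0.0, -0.0, -1.0]]
wrist_force: [-0.0, 0.3, 1.3]
gripper_width: 0.266
gripper_force: 30.0
```

step_arm(linear=[[0,0,-20],[0,0,-40],[0,0,-30],[-10,-41,0],[-13,-55,0],[-13,-55,0],[-10,-40,0],[0,0,0],[0,0,20],[0,0,20]], delta_rot=[[0,0,0],[0,0,0],[0,0,0],[0,0,0],[0,0,0],[0,0,0],[0,0,0],[0,0,0],[0,0,0],[0,0,0]], grip=[10,10,10,10,10,10,10,10,10,10])

```text
time_s: 25.45
tcp_pos: [0.5501, 0.0881, 0.0817]
ee_rot: [[1.0, -0.001, -0.0], [-0.001, -1.0, -0.0], [-0.0, 0.0, -1.0]]
wrist_force: [0.2, 0.6, -2.2]
gripper_width: 0.266
gripper_force: 30.0
```

step_arm(linear=[[0,0,20],[0,0,15],[0,0,10],[0,0,5],[0,0,0],[0,0,0]], delta_rot=[[0,0,0],[0,0,0],[0,0,0],[0,0,0],[0,0,0],[0,0,0]], grip=[10,10,10,10,10,10])

```text
time_s: 26.2
tcp_pos: [0.5505, 0.089, 0.0328]
ee_rot: [[1.0, 0.0, 0.001], [0.0, -1.0, 0.0], [0.001, -0.0, -1.0]]
wrist_force: [0.1, -0.3, -1.5]
gripper_width: 0.266
gripper_force: 30.0
```

Release, lift, and retreat toward the start side for a clear look.

step_arm(linear=[[0,0,0],[0,0,0],[0,0,0],[0,0,0],[0,0,0],[0,0,-20],[0,0,-40],[0,0,-50],[0,0,-50],[-25,25,0]], delta_rot=[[0,0,0],[0,0,0],[0,0,0],[0,0,0],[0,0,0],[0,0,0],[0,0,0],[0,0,0],[0,0,0],[0,0,0]], grip=[70,70,70,70,70,70,70,70,70,70])

```text
time_s: 27.45
tcp_pos: [0.5288, 0.0654, 0.197]
ee_rot: [[1.0, 0.002, 0.01], [0.002, -1.0, 0.003], [0.01, -0.003, -1.0]]
wrist_force: [-0.9, -0.8, -1.3]
gripper_width: 0.801
gripper_force: 0.0
```

step_arm(linear=[[-30,30,0],[-30,30,0],[-30,30,0],[-10,25,0],[0,0,0],[0,0,0]], delta_rot=[[0,0,0],[0,0,0],[0,0,0],[0,0,0],[0,0,0],[0,0,0]], grip=[70,70,70,70,70,70])

```text
time_s: 28.2
tcp_pos: [0.4257, -0.0509, 0.1926]
ee_rot: [[1.0, 0.0, 0.001], [0.0, -1.0, 0.0], [0.001, -0.0, -1.0]]
wrist_force: [0.5, 0.1, 0.6]
gripper_width: 0.808
gripper_force: 0.0
```

```bash
python3 - <<'E'
from h import *
a=bgr(capture("top"))[200:350,110:460];b=bgr(capture("scene"))[120:400,180:480]
cv2.imwrite("pics/f1.png",cv2.resize(a,(800,343)));cv2.imwrite("pics/f2.png",cv2.resize(b,(640,597)))
E
```

```text
(no output)
```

View pics/f1.png

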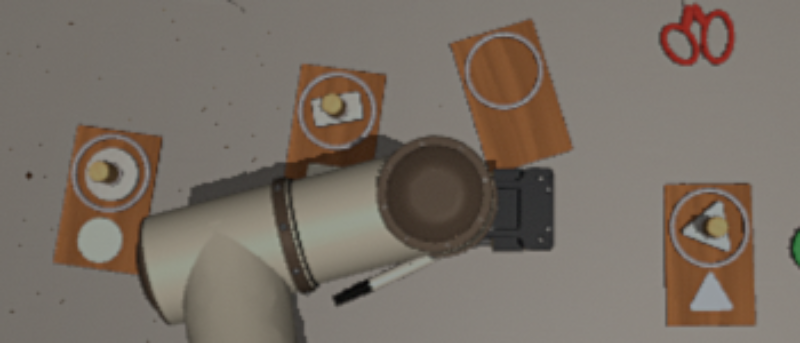

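View pics/f2.png

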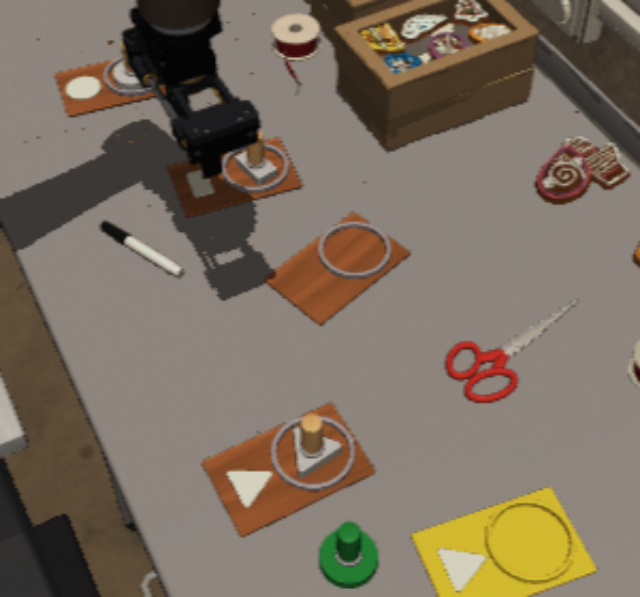

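Each stamp stands upright inside its own dish: top crop shows round (105,173), bar (335,105) and triangle (712,228). The plain holder is empty, the bystanders are unmoved, and the gripper is clear.

```bash
python3 -c "from station import *;print(finish_job())"
```

```text
the job is handed in; nothing more can be done
None
```

I swapped the three stamps round: each now stands upright and released in the dish of its own holder. The last pictures showed the ribbon, scissors and marker where they were, and I handed the job in at about 28 s.

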